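# Snap the tag tray under the hanging sign

### The arm

A 6-joint arm with a two-finger parallel gripper is mounted at the origin on a cart in front of the work surface, level with it; the furniture and walls round the work are solid. World frame = base frame: x ahead of the robot, y to its left, z up, the work surface at z = 0. Lengths are in m, angles in rad, forces in N, time in s.
With the tool pointing down it reaches from about 0.375 to 0.9 m from the base axis. Payload 3.1 kg.
Tool frame: the origin (TCP) lies midway between the tips of the shut fingers; the grasp point (between the pads) lies 19 mm behind it; x points along the fingers, z is the direction in which the jaws open and shut, and the axes are right-handed (so a half turn about x gives the same grasp; the last joint's range is limited). The gripper opens to 85 mm and grips with 20 to 120 N. Pads are 22 mm wide; open, the fingers measure 114 mm over their backs; the gripper's body (76 mm by 85 mm) begins 54 mm behind the grasp point. The pads swing forward as they close: fully open they stand 13 mm farther back than shut.
Start: joints at [-1.427, 0.527, 1.433, -0, 1.181, -0.178], TCP at [0.198, -0.593, 0.231] pointing down, gripper open.
Joint ranges: [-3.08, 3.08], [-0.75, 2.2], [0.22, 2.44], [-1.43, 4.57], [0, 2.65], [-2.85, 2.85]. Speed limits (rad/s): [2.79, 2.79, 3.14, 3.14, 3.14, 3.14].

### API

Orientations are given as a unit quaternion [x, y, z, w].
In Python, from station import telemetry, optics, manip gives the robot as it stands.
- The arm moves only by the tool step_arm, never from a script. Its argument "commands" is a list of rows, each a list of 4 numbers: the shift along the tool's x, y, z in m, then the turn about the tool's x in rad. A call has 1 to 8 rows; each row is the pose to reach, as a shift and turn from the pose measured when the call began, along the tool's axes at that moment; what a row does not reach only later rows make up. A row lasts 1/12 s, in which the tool goes at most 41.7 mm and 7.16 degrees, less where a joint would pass 70% of its speed; a pose out of reach is approached as far as the arm can. A call with a gripper value outside its range is refused whole. "jaw" is the finger opening in m, from 0 to 0.0854, set as the call begins (left out, the last holds). The fingers move at their own pace and stop on an object; "grip_force" is the grip in N (left out, the last holds). Time passes only in rows, so rows that repeat a pose let the fingers close. It gives the time, the measured TCP pose, the force and the opening at its end, in the units of the state.
- telemetry.sense(): the state, without advancing time (a new reading comes with each control period).
- optics.snapshot(name): name is "side" or "top" or "wrist"; returns the picture (400x640x3 uint8, red, green, blue); there is no depth.
- optics.camera_params(name): a dict with "mtx" (3x3 intrinsics, pixels), "origin" and "attitude" of the camera in the world. Camera axes: x right, y down, z forward; pixel columns grow to the right and rows downward; lengths in m; the calibration is good to about 2 mm. A picture is of the moment at which its call begins: read the wrist's pose just before it. camera_params takes no time and is no camera call; for the wrist camera it gives the pose at the moment of the call.
- manip.sign_off(): hands the job in, once; it reports no verdict.
The state is a dict: "t": time; "q": joint angles; "qd": joint speeds; "tau": joint torques, N m; "tcp_pos": TCP position; "tool_rot": TCP orientation; "force": force on the tool from outside, world axes, zero at the start; "ft_torque": the same for the moment, N m; "finger_gap": opening from 0.0 (shut) to 1.0 (fully open).
Only numpy, scipy, OpenCV 4.12 (cv2) and the standard library are available. Lean on these libraries where they do the work, as an engineer would, in place of code of your own. Each camera call takes 0.05 s, during which the arm holds its last target.

### The job

Hang the little tag tray under the sign on the counter stand: pass the tray's hook through the brass loop below the sign and press the tray down gently until the hook's sprung gate snaps shut behind the loop, then let go so that the tray hangs level and still from the sign. The stand's arm slides down a little and then gives springily under your push: feel for the snap and do not strain it. Leave the things standing round about where they are.

Things in the scene. Friction and masses are not known exactly. Their poses are not given: they have to be found in the camera images.
- tray: loose grey open tray, 144 (x) x 70 (y) x 30 mm high, about 160 g, with a dividing wall and a steel snap hook in its middle. On each end wall, 66 mm before and behind the middle, stands an upright wooden grip, 16 (x) x 20 (y) mm, from 27 to 89 mm above the tray's underside. Origin: centre of the underside; x from the front grip (robot's side) to the rear grip, z up.
- grip (a point): middle of the tray's front wooden grip, 66 mm above the tray's underside; axes of the tray. Room for fingers on all sides.
- hook_seat (a point): place in the hook's arch where the centre of the loop's bottom wire lies when hung: (66, 0, 42.5) mm from grip in the tray's axes. The hook is 5 mm wire in the tray's x-z plane, an arch open downwards, 18 mm clear inside: neck at x = -11.5 mm, crown top 7.5 mm above the seat, tip on the far side.
- hook_tip (a point): lowest point of the hook's free end: 11.5 mm beyond (x) and 25 mm below hook_seat. Below it the mouth is open towards +x: the neck there bends back under the mouth, to x = 0 from 52 mm below hook_seat down to the tray.
- gate (a joint): sprung gate of the hook: copper-coloured bar, 4 mm thick, 16 mm long, across the mouth, hinged at the neck 22.5 mm below hook_seat. 0 rad = shut, level; it swings up into the hook (positive, to 1.25) when the loop's wire presses on it from below, lets the wire past about 11 mm higher up, and springs shut. Takes 3 to 8 N; the tray's weight alone does not open it.
- loop (a point): middle of the bottom wire of the loop under the sign (wire centre). Loop: brass wire 5 mm thick, 40 mm wide, opening from this point up to the sign's lower edge 54 mm above. It faces along x, which points away from the robot, as the tray's x must when the hook goes through; y along the wire, z up.
- sign: green and wooden plate, 92 wide x 62 high x 7 mm thick, with the brass loop below it; swings freely about its y axis from the tip of the stand's arm. Origin: the pivot, 137 mm above loop.
- stand: fixed stand: steel base 120 x 130 x 12 mm, mast 165 mm behind the loop; origin on the counter under the loop, x towards the mast, z up. Its steel arm ends above the sign. Pulled down at the loop with about 3 N, the arm's collar slides down the mast, up to 55 mm, to a stop, and stays there; only then does the arm bend.
- spring_arm (a joint): bending of the stand's springy steel arm (8 mm rod, 150 mm long, from the collar on the mast to the sign's pivot): 0 rad = level, positive = tip down. About 1.5 N at the loop per mm of dip at the tip (150 mm x angle); it springs back. Up to 10 N at the loop is harmless; bent by more than 0.065 rad (10 mm, nearly 15 N) it is strained.
- cream_pot: round cream-coloured pot, diameter 90, height 32 mm, origin under its centre; to be left alone.
- tags_c: banded pink bundle of claim tags, 88 x 48 x 16 mm, origin under its centre; to be left alone.
- spot_lotion: white bottle with a blue pump, 69 x 48 x 155 mm, origin at its underside; to be left alone.
- thread_red: reel of red thread, diameter 28, height 48 mm, origin under its centre; to be left alone.

How it is judged:
On the way, in this order (a step that is already met when the one before it is completed fails the run):
1. the tray is lifted off the counter (height (world z) of tray above 0.03 m), for 0.1 s.
2. the loop presses the hook's gate open (value of joint gate above 0.3 rad and contact force between tray and sign above 1 N), for 0.02 s.
At the end, for the whole second after the job is handed in: The loop's bottom wire lies in the hook's seat (middle within 10 mm lengthwise, 8 mm in height, 14 mm sideways), the gate is shut (under 0.15 rad), and the tray hangs 25 mm or more clear of the counter, level within 0.2 rad, nearly still (under 50 mm/s and 0.5 rad/s) (x of loop in the frame of hook_seat between -0.01 and 0.01 m and y of loop in the frame of hook_seat between -0.014 and 0.014 m and z of loop in the frame of hook_seat between -0.008 and 0.008 m and value of joint gate below 0.15 rad and height (world z) of tray above 0.025 m and angle between tray's own z axis and vertical below 0.2 rad and linear speed of tray below 0.05 m/s and angular speed of tray below 0.5 rad/s); the robot touches nothing.
It fails at once if the stand's springy arm is strained: bent down by more than 0.065 rad, about 10 mm at its tip (value of joint spring_arm above 0.065 rad).
It fails at once if the pot of hand cream is moved by more than 20 mm (distance of cream_pot from where it was at the start of the episode above 0.02 m).
It fails at once if the bundle of tags is moved by more than 20 mm (distance of tags_c from where it was at the start of the episode above 0.02 m).
It fails at once if the pump bottle is moved by more than 20 mm (distance of spot_lotion from where it was at the start of the episode above 0.02 m).
It fails at once if the thread reel is moved by more than 20 mm (distance of thread_red from where it was at the start of the episode above 0.02 m).
It also fails if it takes over 50 s, if anything falls off the work surface, if the arm or the gripper's body presses on something with over 40 N, if the wrist force passes 120 N, or if a joint passes its speed limit or range.

## Working session

There is one attempt and no reset: what is moved stays moved. The work goes in short steps, Python scripts to look and compute and a tool call to move; the robot and the scene stay as the last step left them, time stands still between calls to the robot, and variables do not carry over. Pictures are saved under pics/ and viewed, and the job is handed in when it is done.

Besides the shell and the picture viewer there is one more tool, called after "Emit:" by a JSON object that holds its "method" and its "body". step_arm: Moves the arm, as the interface text tells. Its arguments: {"type":"object","properties":{"commands":{"type":"array","items":{"type":"array","items":{"type":"number"}}},"jaw":{"type":"number"},"grip_force":{"type":"number"}},"required":["commands"]}

```bash
ls; mkdir -p pics
cat > h.py <<'E'
import numpy as np, cv2
from station import telemetry, optics, manip
from scipy.spatial.transform import Rotation as R
def snap(name,fn):
    cp=optics.camera_params(name)
    im=optics.snapshot(name)
    cv2.imwrite('pics/'+fn,cv2.cvtColor(im,cv2.COLOR_RGB2BGR)); return im,cp
E
python3 - <<'E'
from h import *
print(telemetry.sense())
for n in ['side','top','wrist']:
    im,cp=snap(n,n+'0.png'); print(n,cp)
E
```

```text
pics
{'t': 0.0, 'q': array([-1.42749276e+00,  5.28490174e-01,  1.43387724e+00,  3.69475372e-05,
        1.18139991e+00, -1.78467162e-01]), 'qd': array([-0.00066716, -0.00158444, -0.00067274, -0.00054566, -0.00075151,
       -0.00048311]), 'tau': array([ 2.20907590e-03, -4.42338932e+01, -1.78026778e+01, -1.08497652e-04,
        8.35845654e-03, -4.54095598e-06]), 'tcp_pos': array([ 0.19760967, -0.5921982 ,  0.23032684]), 'tool_rot': array([ 0.41401214,  0.57416111, -0.41288908,  0.57311044]), 'force': array([-0.66916095,  0.07273495,  0.35577449]), 'ft_torque': array([-0.02596855,  0.02566781, -0.0122759 ]), 'finger_gap': 0.9971722740917772}
side {'mtx': array([[376.51253734,   0.        , 320.69941589],
       [  0.        , 376.51253734, 197.03355186],
       [  0.        ,   0.        ,   1.        ]]), 'origin': array([0.47023517, 0.87228124, 0.61040807]), 'attitude': array([-0.04437608,  0.86151688, -0.50493815,  0.02927282])}
top {'mtx': array([[477.08260849,   0.        , 311.48232691],
       [  0.        , 477.08260849, 198.92323451],
       [  0.        ,   0.        ,   1.        ]]), 'origin': array([0.44002651, 0.13304435, 1.35341017]), 'attitude': array([ 0.70863519, -0.7034051 ,  0.04378789, -0.03376465])}
wrist {'mtx': array([[347.42295356,   0.        , 319.00830014],
       [  0.        , 347.42295356, 197.70615258],
       [  0.        ,   0.        ,   1.        ]]), 'origin': array([ 0.27321338, -0.5682848 ,  0.37178753]), 'attitude': array([ 0.80130177, -0.57702874, -0.09222567,  0.1282487 ])}
```

View pics/side0.png

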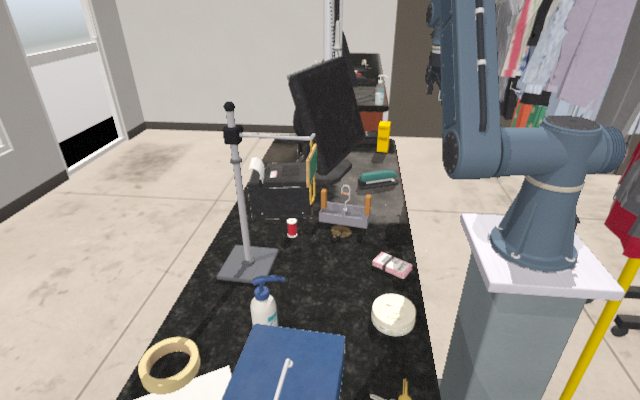

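View pics/top0.png

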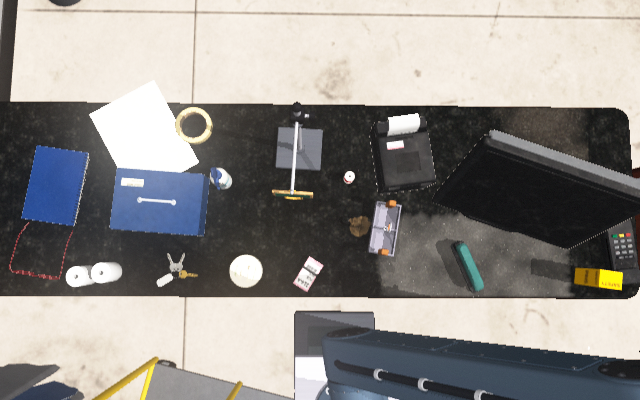

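View pics/wrist0.png

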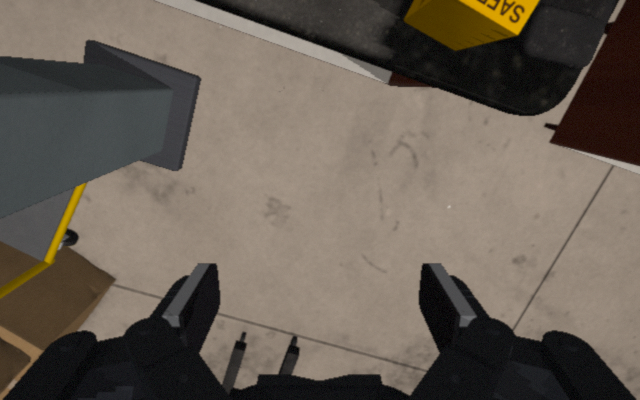

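The top view shows the tray at about (384,228), the sign at about (292,195) and the base at (299,148). In the side view the grips are at (324,197) and (367,205), and the sign is at (312,172). I'll zoom in to get finer pixel positions.

Run:
```python
import cv2
a=cv2.imread('pics/top0.png'); s=cv2.imread('pics/side0.png')
cv2.imwrite('pics/z1.png',cv2.resize(a[120:300,200:420],None,fx=3.6,fy=3.3,interpolation=cv2.INTER_CUBIC)) if 0 else cv2.imwrite('pics/z1.png',cv2.resize(a[170:270,260:410],None,fx=5,fy=5,interpolation=cv2.INTER_CUBIC))
cv2.imwrite('pics/z2.png',cv2.resize(s[120:240,220:380],None,fx=5,fy=5,interpolation=cv2.INTER_CUBIC))
```

```text
(no output)
```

View pics/z1.png

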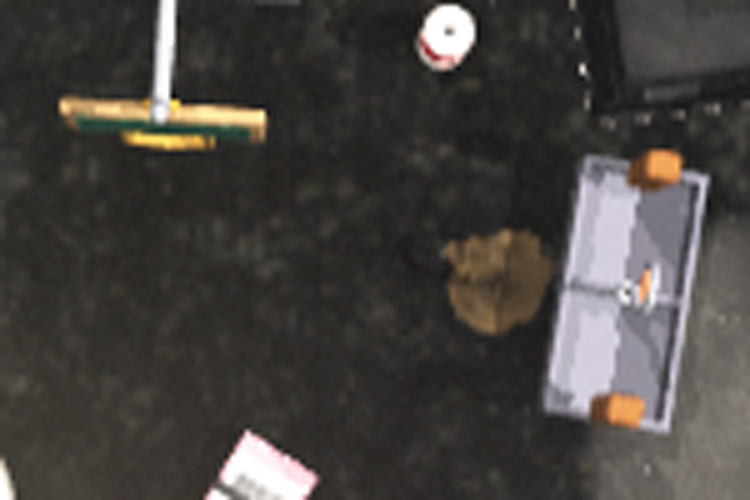

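View pics/z2.png

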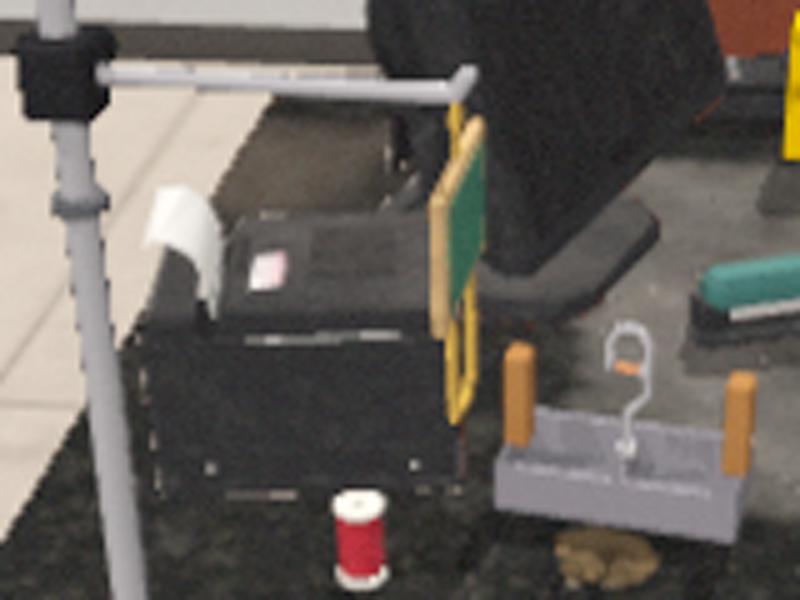

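```bash
cat >> h.py <<'E'
def P(cp):
    Rw=R.from_quat(cp['attitude']).as_matrix()
    return cp['mtx']@np.c_[Rw.T,-Rw.T@cp['origin']]
def tri(cps,pts):
    A=[]
    for c,(u,v) in zip(cps,pts):
        p=P(c); A+= [u*p[2]-p[0],v*p[2]-p[1]]
    X=np.linalg.svd(np.array([a/np.linalg.norm(a[:3]) for a in A]))[2][-1];X=X[:3]/X[3]
    res=[np.round(proj(c,X)-np.array(q),1).tolist() for c,q in zip(cps,pts)]
    return X,res
def proj(cp,X):
    x=P(cp)@np.append(X,1); return x[:2]/x[2]
def onz(cp,uv,z):
    d=R.from_quat(cp['attitude']).as_matrix()@np.linalg.inv(cp['mtx'])@np.array([*uv,1]); 
    return cp['origin']+d*(z-cp['origin'][2])/d[2]
E
python3 - <<'E'
from h import *
t=optics.camera_params('top'); s=optics.camera_params('side')
np.set_printoptions(precision=4,suppress=True)
T=lambda u,v:(260+u/5-.4,170+v/5-.4); S=lambda u,v:(220+u/5-.4,120+v/5-.4)
for n,a,b in [('front',(626,408),(741,377)),('rear',(662,163),(519,347)),('loop',(172,141),(463,403)),('reel top',(448,29),(359,505)),('hooktop',(655,270),(628,325))]:
    print(n,*tri([t,s],[T(*a),S(*b)]))
for n,a,z in [('front',(626,408),.089),('rear',(662,163),.089),('corner rl',(585,155),.03),('corner rr',(709,174),.03),('fl',(545,412),.03),('fr',(668,433),.03),('reel',(448,29),.048)]: print(n,onz(t,T(*a),z))
# base corners
for c in [(280,127),(323,129),(320,171),(276,168)]: print('base',onz(t,c,.012))
print('pot',onz(t,(246,271),.032),'tags',onz(t,(308,273),.016))
print('mast',onz(t,(297,110),.4))
E
```

```text
front [ 0.4406 -0.0789  0.0889] [[-0.0, 0.6], [-0.5, -0.0]]
rear [ 0.5705 -0.0993  0.091 ] [[0.0, 0.6], [-0.6, -0.1]]
loop [0.5684 0.1595 0.2002] [[0.0, 0.5], [-0.5, -0.1]]
reel top [0.6486 0.0106 0.0464] [[0.1, 0.7], [-0.7, -0.1]]
hooktop [ 0.5093 -0.0908  0.1132] [[-0.0, 1.7], [-1.5, -0.1]]
front [ 0.4421 -0.079   0.089 ]
rear [ 0.5724 -0.0996  0.089 ]
corner rl [ 0.5827 -0.0673  0.03  ]
corner rr [ 0.5726 -0.1367  0.03  ]
fl [ 0.4397 -0.044   0.03  ]
fr [ 0.4286 -0.112   0.03  ]
reel [0.6504 0.0109 0.048 ]
base [0.7951 0.2063 0.012 ]
base [0.7905 0.0827 0.012 ]
base [0.6681 0.0908 0.012 ]
base [0.6756 0.2161 0.012 ]
pot [0.3858 0.2926 0.032 ] tags [0.3807 0.1228 0.016 ]
mast [0.7284 0.1508 0.4   ]
```

Run:
```python
from h import *
np.set_printoptions(precision=4,suppress=True)
s=telemetry.sense(); M=R.from_quat(s['tool_rot']).as_matrix(); print(M)
c=optics.camera_params('wrist'); print('cam in tool',M.T@(c['origin']-s['tcp_pos'])); print((M.T@R.from_quat(c['attitude']).as_matrix()))
for yaw in (-.157,-.06):
  for tgt in ('y','x'):
    for sg in (0,np.pi):
      z=np.array([-np.sin(yaw),np.cos(yaw),0]) if tgt=='y' else np.array([np.cos(yaw),np.sin(yaw),0])
      zt=M.T@z; a=np.arctan2(-zt[1],zt[2])+sg; print(yaw,tgt,(a+np.pi)%(2*np.pi)-np.pi)
```

```text
[[-0.0002  0.9487  0.3163]
 [ 0.0017  0.3163 -0.9487]
 [-1.      0.0003 -0.0017]]
cam in tool [-0.1413  0.0794  0.0009]
[[-0.0022 -0.3123  0.95  ]
 [ 0.0008 -0.95   -0.3123]
 [ 1.      0.0001  0.0023]]
-0.157 y -2.6627792201580114
-0.157 y 0.47881343343178173
-0.157 x -1.091983685634359
-0.157 x 2.049608967955434
-0.06 y -2.75977934531052
-0.06 y 0.38181330827927296
-0.06 x -1.1889835604819676
-0.06 x 1.9526090931078253
```

Run:
```python
from h import *
np.set_printoptions(precision=3,suppress=True)
t=optics.camera_params('top'); s=optics.camera_params('side')
for z in (.1,.2,.3,.4): print(z,[onz(t,c,z)[:2] for c in [(568,250),(435,205),(640,205),(492,130)]])
print(tri([t,s],[(435,206),(327,176)]))
print('lotion',onz(t,(221,180),.14),'lot top side',onz(s,(268,280),.15))
```

```text
0.1 [array([ 0.448, -0.561]), array([ 0.565, -0.212]), array([ 0.569, -0.76 ]), array([ 0.77 , -0.371])]
0.2 [array([ 0.448, -0.505]), array([ 0.555, -0.184]), array([ 0.559, -0.689]), array([ 0.743, -0.331])]
0.3 [array([ 0.447, -0.45 ]), array([ 0.545, -0.157]), array([ 0.548, -0.618]), array([ 0.717, -0.29 ])]
0.4 [array([ 0.446, -0.395]), array([ 0.535, -0.129]), array([ 0.538, -0.547]), array([ 0.691, -0.25 ])]
(array([ 0.567, -0.218,  0.075]), [[-0.0, -0.9], [0.7, 0.1]])
lotion [0.621 0.349 0.14 ] lot top side [0.622 0.367 0.15 ]
```

Emit:
{"method": "step_arm", "body": {"commands": [[0,0.393,-0.41,-1.09],[0,0.393,-0.41,-1.09],[0,0.393,-0.41,-1.09],[0,0.393,-0.41,-1.09],[0,0.393,-0.41,-1.09],[0,0.393,-0.41,-1.09],[0,0.393,-0.41,-1.09],[0,0.393,-0.41,-1.09]], "jaw": 0.05, "grip_force": 100}}

```text
t: 0.82
tcp_pos: [0.3406, -0.2896, 0.2313]
tool_rot: [0.087, 0.702, -0.085, 0.702]
force: [0.6, -1.2, -0.8]
finger_gap: 0.583
```

```bash
cat >> h.py <<'E'
def plan(pos,yaw):  # tool z (jaw) along yaw, tool down
    s=telemetry.sense(); M=R.from_quat(s['tool_rot']).as_matrix()
    z=np.array([np.cos(yaw),np.sin(yaw),0]); zt=M.T@z; a=np.arctan2(-zt[1],zt[2])
    print('t',round(s['t'],2),'tcp',np.round(s['tcp_pos'],4),'F',np.round(s['force'],2),'gap',round(s['finger_gap'],3),'yaw',round(np.arctan2(M[1,2],M[0,2]),4),'tiltx',np.round(M[:,0],4))
    print('shift',np.round(M.T@(np.array(pos)-s['tcp_pos']),4),'turn',round(a,4))
E
python3 -c "
from h import *
plan([.441,-.079,.17],-.157)"
```

```text
t 0.82 tcp [ 0.3406 -0.2896  0.2313] F [ 0.63 -1.16 -0.8 ] gap 0.583 yaw -0.2436 tiltx [-1.0e-04  1.8e-03 -1.0e+00]
shift [0.0616 0.2285 0.0467] turn -0.0866
```

Emit:
{"method": "step_arm", "body": {"commands": [[0,0.228,0.047,-0.087],[0,0.228,0.047,-0.087],[0,0.228,0.047,-0.087],[0.03,0.228,0.047,-0.087],[0.06,0.228,0.047,-0.087],[0.06,0.228,0.047,-0.087],[0.06,0.228,0.047,-0.087],[0.06,0.228,0.047,-0.087]]}}

```text
t: 1.48
tcp_pos: [0.4405, -0.0774, 0.1703]
tool_rot: [0.055, 0.706, -0.053, 0.704]
force: [-0.1, -0.6, -0.1]
finger_gap: 0.588
```

```bash
python3 -c "
from h import *
im,c=snap('wrist','w1.png')
plan([.441,-.079,.047],-.157)
for p in ([.441,-.079,.089],[.572,-.0995,.089]): print(proj(c,np.array(p)))
snap('side','s1.png')"
```

```text
t 1.53 tcp [ 0.441  -0.0789  0.1712] F [-0.38 -0.4   0.06] gap 0.583 yaw -0.1541 tiltx [-0.0015  0.002  -1.    ]
shift [ 0.1242 -0.0003  0.0002] turn 0.0029
[320.67105659 207.65373481]
[515.55191995 208.63677545]
```

View pics/w1.png

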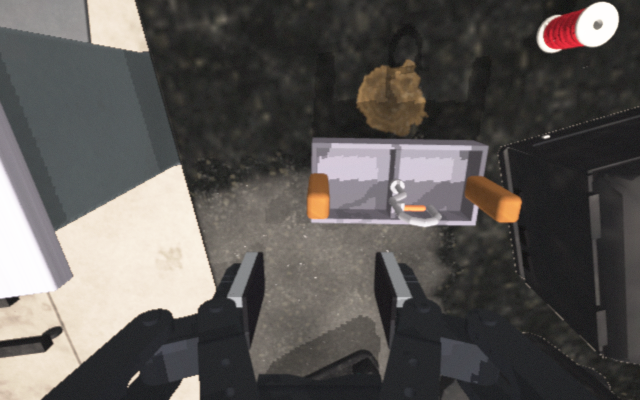

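The wrist view shows the front grip top at about (318,207) and the rear one at about (508,209). I predicted (321,208) and (515,209), so the pose is good to about 3 mm. Descending now.

Emit:
{"method": "step_arm", "body": {"commands": [[0.04,0,-0.001,0.003],[0.08,0,-0.001,0.003],[0.11,0,-0.001,0.003],[0.124,0,-0.001,0.003],[0.124,0,-0.001,0.003],[0.124,0,-0.001,0.003]]}}

```text
t: 2.08
tcp_pos: [0.4404, -0.0811, 0.048]
tool_rot: [0.057, 0.705, -0.057, 0.705]
force: [-0.8, 0.2, -0.1]
finger_gap: 0.584
```

Emit:
{"method": "step_arm", "body": {"commands": [[0,0,0,0],[0,0,0,0],[0,0,0,0],[0,0,0,0],[0,0,0,0],[0,0,0,0]], "jaw": 0.0, "grip_force": 110}}

```text
t: 2.58
tcp_pos: [0.4422, -0.0822, 0.0495]
tool_rot: [0.057, 0.703, -0.057, 0.706]
force: [-0.3, -2.4, 5.0]
finger_gap: 0.171
```

```bash
python3 -c "
from h import *
im,c=snap('wrist','w2.png')
plan([.441,-.079,.047],-.157)
"
```

```text
t 2.63 tcp [ 0.4422 -0.0822  0.0495] F [ 1.6  -2.15  4.18] gap 0.169 yaw -0.1614 tiltx [ 0.0045 -0.0012 -1.    ]
shift [ 0.0025  0.003  -0.0017] turn -0.0044
```

View pics/w2.png

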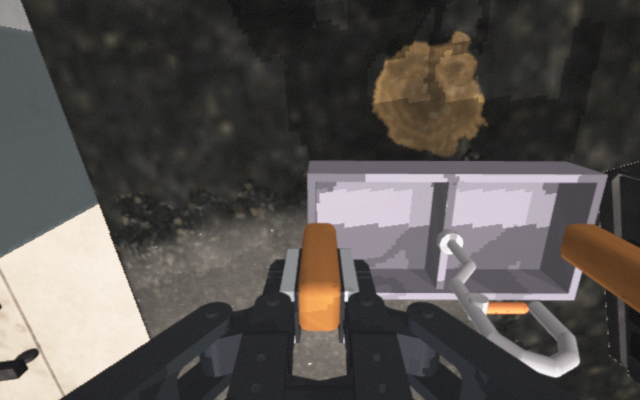

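Grip is firm on the wood, and the hook with its copper gate is visible at (505,308). Next I lift and work out the stand's yaw.

Emit:
{"method": "step_arm", "body": {"commands": [[-0.02,0,0,0],[-0.04,0,0,0],[-0.06,0,0,0],[-0.06,0,0,0],[-0.06,0,0,0]]}}

```text
t: 3.05
tcp_pos: [0.4427, -0.0824, 0.1107]
tool_rot: [0.056, 0.702, -0.058, 0.708]
force: [-0.0, 0.1, -2.0]
finger_gap: 0.172
```

Run:
```python
from h import *
np.set_printoptions(precision=4,suppress=True)
im,t=snap('top','t3.png'); im2,s=snap('side','s3.png')
T=lambda u,v:(260+u/5-.4,170+v/5-.4)
a=onz(t,T(60,100),.3);b=onz(t,T(265,112),.3);d=a-b;print(a,b,'yaw sign',np.arctan2(-d[0],d[1]),np.linalg.norm(d))
a=onz(t,T(128,143),.2);b=onz(t,T(215,145),.2);d=a-b;print(a,b,'yaw loop',np.arctan2(-d[0],d[1]),np.linalg.norm(d))
cv2.imwrite('pics/z3.png',cv2.resize(cv2.cvtColor(im,cv2.COLOR_RGB2BGR)[100:260,260:420],None,fx=3.7,fy=3.7,interpolation=cv2.INTER_CUBIC))
cv2.imwrite('pics/z4.png',cv2.resize(cv2.cvtColor(im2,cv2.COLOR_RGB2BGR)[120:240,290:390],None,fx=5,fy=5,interpolation=cv2.INTER_CUBIC))
plan([.441,-.079,.047],-.157)
```

```text
[0.5763 0.2073 0.3   ] [0.5717 0.1161 0.3   ] yaw sign -0.05048919785738847 0.09133081341642986
[0.5684 0.181  0.2   ] [0.5678 0.1387 0.2   ] yaw loop -0.014906814439087425 0.042303272685214485
t 3.15 tcp [ 0.4415 -0.0819  0.1092] F [-1.1   0.11 -1.63] gap 0.171 yaw -0.1613 tiltx [ 0.0038 -0.001  -1.    ]
shift [ 0.0622  0.0028 -0.0012] turn -0.0043
```

View pics/z3.png

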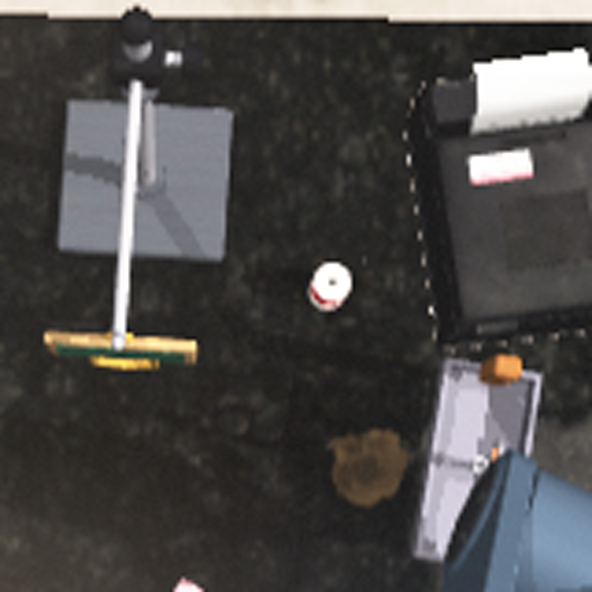

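View pics/z4.png

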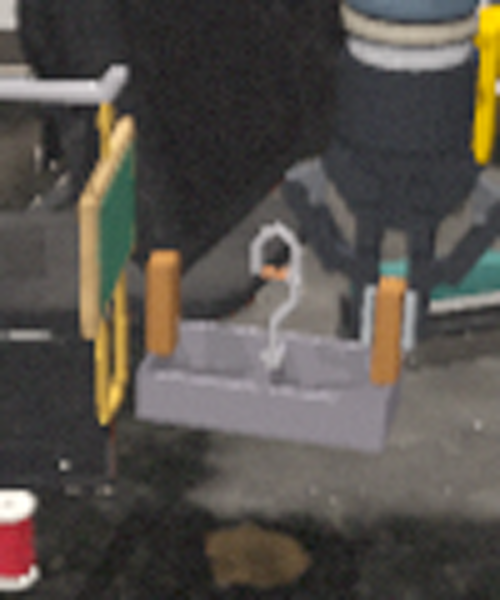

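Run:
```python
from h import *
np.set_printoptions(precision=4,suppress=True)
t=optics.camera_params('top'); s=optics.camera_params('side')
X,r=tri([t,s],[(260+503/3.7-.4,100+361/3.7-.4),(290+163/5-.4,120+255/5-.4)]);print('rear top',X,r)
S=lambda u,v:(290+u/5-.4,120+v/5-.4)
# predicted, tray frame at tcp
yaw=-.161;tcp=np.array([.4415,-.0819,.1092]);c,sn=np.cos(yaw),np.sin(yaw)
def tr(x,y,z,o=tcp,dy=0): return np.array([o[0]+c*(x+.066)-sn*(y+dy),o[1]+sn*(x+.066)+c*(y+dy),o[2]-.0495+z])
for p in [(.066,0,.089),(-.066,0,.089),(0,0,.116),(-.072,.035,0),(.072,.035,0)]: print(p,tr(*p),'z4px',(proj(s,tr(*p))+.4-[290,120])*5,'z3px',(proj(t,tr(*p))+.4-[260,100])*3.7)
plan([.466,.165,.11],-.055)
```

```text
rear top [ 0.5753 -0.0974  0.1515] [[0.1, 1.3], [-1.2, -0.1]]
(0.066, 0, 0.089) [ 0.5718 -0.1031  0.1487] z4px [164.2411 254.8114] z3px [510.7206 371.5904]
(-0.066, 0, 0.089) [ 0.4415 -0.0819  0.1487] z4px [392.6662 280.3222] z3px [482.2112 561.8167]
(0, 0, 0.116) [ 0.5066 -0.0925  0.1757] z4px [278.0532 223.7449] z3px [504.0609 463.9538]
(-0.072, 0.035, 0) [ 0.4412 -0.0464  0.0597] z4px [384.6159 449.7212] z3px [411.9793 561.9282]
(0.072, 0.035, 0) [ 0.5833 -0.0695  0.0597] z4px [139.1775 417.0982] z3px [441.8077 368.6088]
t 3.15 tcp [ 0.4415 -0.0819  0.1092] F [-1.1   0.11 -1.63] gap 0.171 yaw -0.1613 tiltx [ 0.0038 -0.001  -1.    ]
shift [-0.0009  0.2477 -0.0154] turn -0.1063
```

Emit:
{"method": "step_arm", "body": {"commands": [[0,0.035,0,-0.05],[0,0.07,-0.005,-0.1],[0,0.105,-0.01,-0.106],[0,0.14,-0.012,-0.106],[0,0.175,-0.015,-0.106],[0,0.21,-0.015,-0.106],[0,0.235,-0.015,-0.106],[0,0.244,-0.015,-0.106]]}}

```text
t: 3.82
tcp_pos: [0.4654, 0.1645, 0.1079]
tool_rot: [0.018, 0.706, -0.018, 0.708]
force: [1.1, -0.7, -1.3]
finger_gap: 0.173
```

Run:
```python
from h import *
np.set_printoptions(precision=4,suppress=True)
im2,s=snap('side','s4.png')
B=lambda i:cv2.cvtColor(i,cv2.COLOR_RGB2BGR)
cv2.imwrite('pics/z5.png',cv2.resize(B(im2)[120:240,280:380],None,fx=5,fy=5,interpolation=cv2.INTER_CUBIC))
snap('wrist','w4.png')
plan([.466,.161,.175],-.055)
```

```text
t 3.92 tcp [0.4652 0.1626 0.108 ] F [-0.51  0.19 -2.41] gap 0.172 yaw -0.0519 tiltx [ 0.0019 -0.0013 -1.    ]
shift [-0.067  -0.0016  0.001 ] turn 0.0031
```

View pics/z5.png

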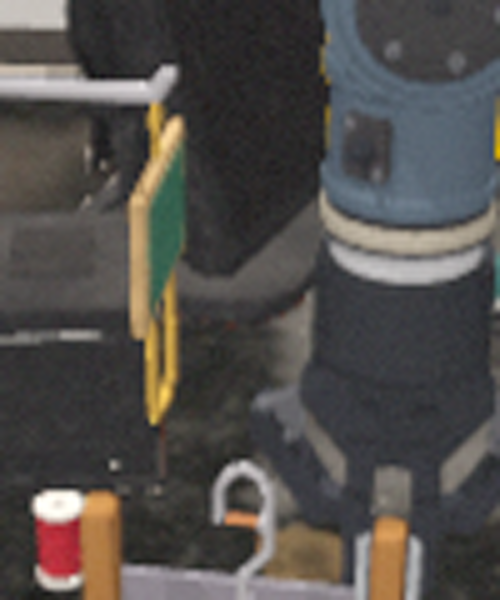

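View pics/w4.png

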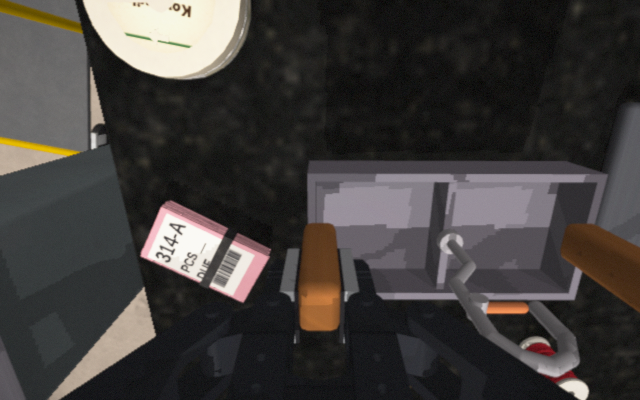

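The side view shows the loop at zoomed (160,415), between the rear grip at (100,495) and the hook at (240,470), as I intended. I'll raise the tray there.

Emit:
{"method": "step_arm", "body": {"commands": [[-0.02,-0.002,0,0],[-0.04,-0.002,0,0],[-0.06,-0.002,0,0],[-0.067,-0.002,0,0],[-0.067,-0.002,0,0],[-0.067,-0.002,0,0]]}}

```text
t: 4.42
tcp_pos: [0.4645, 0.1596, 0.1745]
tool_rot: [0.018, 0.707, -0.019, 0.707]
force: [0.0, -0.1, -1.6]
finger_gap: 0.17
```

Run:
```python
from h import *
np.set_printoptions(precision=4,suppress=True)
im2,s=snap('side','s5.png')
B=lambda i:cv2.cvtColor(i,cv2.COLOR_RGB2BGR)
cv2.imwrite('pics/z6.png',cv2.resize(B(im2)[120:220,280:380],None,fx=6,fy=6,interpolation=cv2.INTER_CUBIC))
im,t=snap('top','t5.png'); cv2.imwrite('pics/z7.png',cv2.resize(B(im)[160:260,260:360],None,fx=6,fy=6,interpolation=cv2.INTER_CUBIC))
snap('wrist','w5.png')
plan([.502,.159,.175],-.055)
```

```text
t 4.57 tcp [0.4639 0.1601 0.1737] F [-0.03  0.42 -2.04] gap 0.172 yaw -0.0526 tiltx [-0.0011 -0.0016 -1.    ]
shift [-0.0013  0.0009  0.0381] turn 0.0024
```

View pics/z6.png

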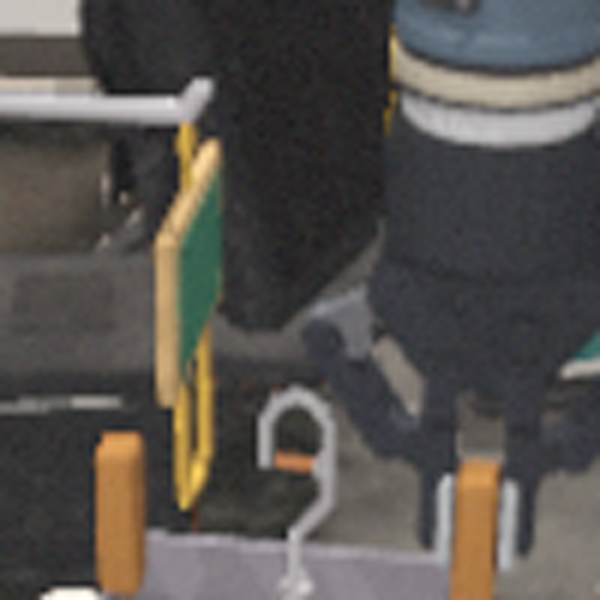

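View pics/z7.png

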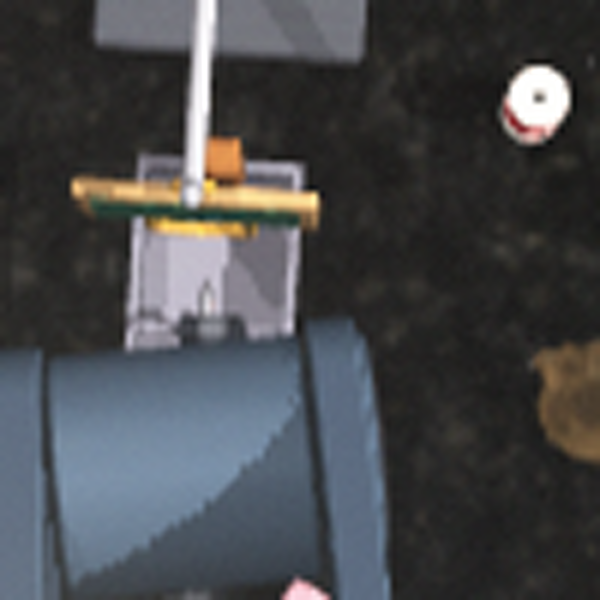

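View pics/w5.png

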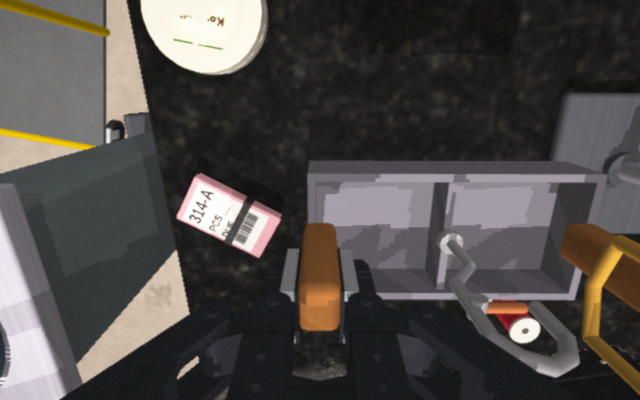

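Run:
```python
from h import *
np.set_printoptions(precision=4,suppress=True)
w=optics.camera_params('wrist')
top=optics.camera_params('top');sd=optics.camera_params('side')
im=cv2.imread('pics/w5.png'); cv2.imwrite('pics/z8.png',cv2.resize(im[200:400,420:640],None,fx=3.5,fy=3,interpolation=cv2.INTER_CUBIC))
for u in [(588,275),(588,335),(588,303)]: print(onz(w,u,.198),onz(w,u,.203))
# tray features: gate level: tray grip top & rear grip from tcp
s=telemetry.sense();tcp=s['tcp_pos'];yaw=-.0526
def tr(x,y,z,dy): 
    c,sn=np.cos(yaw),np.sin(yaw);return np.array([tcp[0]+c*(x+.066)-sn*(y+dy),tcp[1]+sn*(x+.066)+c*(y+dy),tcp[2]-.0495+z])
for dy in (0,.004):
  for n,p in dict(front=(-.066,0,.089),crown=(0,0,.116),tip=(.0115,0,.0835),gatemid=(0,0,.086),cornerRL=(.072,.035,.03),cornerFR=(-.072,-.035,.03),cornerRR=(.072,-.035,.03)).items(): print(dy,n,proj(w,tr(*p,dy)), 'z6',(proj(sd,tr(*p,dy))+.4-[280,120])*6)
L=np.array([.568,.1595,.2]);print('loop z6',(proj(sd,L)+.4-[280,120])*6,'w',proj(w,L))
```

```text
[0.567 0.164 0.198] [0.5628 0.1672 0.203 ]
[0.5723 0.1358 0.198 ] [0.5679 0.1402 0.203 ]
[0.5694 0.1513 0.198 ] [0.5651 0.155  0.203 ]
0 front [319.5007 320.8519] z6 [480.5593 466.548 ]
0 crown [558.84   384.9643] z6 [298.8882 387.2502]
0 tip [532.076  311.2899] z6 [267.1762 464.2942]
0 gatemid [503.9808 315.6217] z6 [298.4198 460.5851]
0 cornerRL [607.7467 179.7129] z6 [ 90.0592 625.6046]
0 cornerFR [308.3073 303.9618] z6 [495.5633 557.4161]
0 cornerRR [573.8014 304.2938] z6 [128.7849 528.8262]
0.004 front [319.5157 311.175 ] z6 [479.7877 471.96  ]
0.004 crown [562.0527 373.5173] z6 [297.3343 392.3486]
0.004 tip [534.2294 301.9163] z6 [265.5224 469.6072]
0.004 gatemid [505.8875 306.1122] z6 [296.8918 465.9009]
0.004 cornerRL [609.9607 171.5874] z6 [ 87.6755 631.5616]
0.004 cornerFR [308.2415 297.6352] z6 [494.9033 562.8265]
0.004 cornerRR [575.5254 297.9667] z6 [126.7139 534.0016]
loop z6 [193.8517 483.8019] w [592.2432 287.9603]
```

View pics/z8.png

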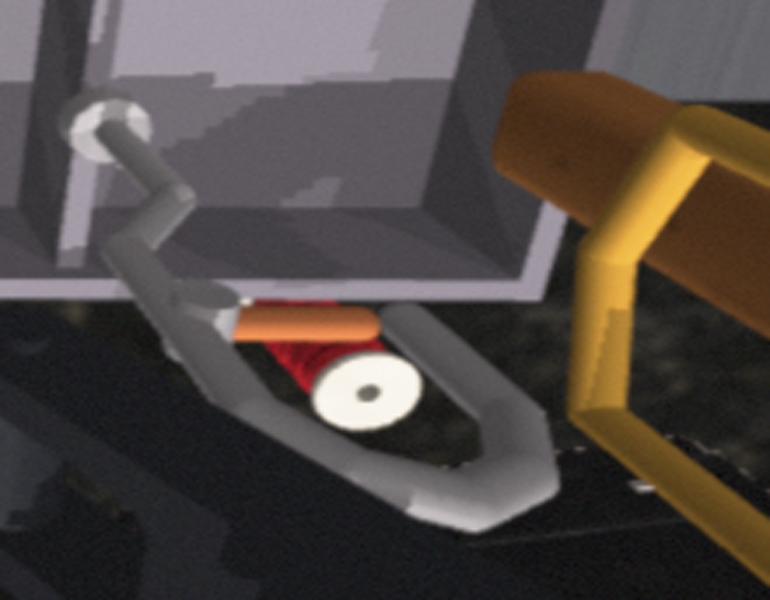

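Run:
```python
from h import *
np.set_printoptions(precision=4,suppress=True)
w=optics.camera_params('wrist');t=optics.camera_params('top')
s=telemetry.sense();tcp=s['tcp_pos'];yaw=-.0526;dy=.0033
c,sn=np.cos(yaw),np.sin(yaw)
def tr(x,y,z): return np.array([tcp[0]+c*(x+.066)-sn*(y+dy),tcp[1]+sn*(x+.066)+c*(y+dy),tcp[2]-.0495+z])
for x in (.03,.036,.04):
  for y in (-.005,0,.005): 
    for z in (.0735,.0765): print(x,y,z,proj(w,tr(x,y,z)),tr(x,y,z))
z7=lambda u,v:(260+u/6-.4,160+v/6-.4)
print('pivot',onz(t,z7(191,190),.337),'loop ends',onz(t,z7(150,227),.2),onz(t,z7(257,233),.2),'signends',onz(t,z7(75,182),.31),onz(t,z7(320,197),.31))
```

```text
0.03 -0.005 0.0735 [563.5076 299.0994] [0.5597 0.1534 0.1977]
0.03 -0.005 0.0765 [568.7019 303.7131] [0.5597 0.1534 0.2007]
0.03 0 0.0735 [566.373  288.0813] [0.56   0.1584 0.1977]
0.03 0 0.0765 [571.691  292.5129] [0.56   0.1584 0.2007]
0.03 0.005 0.0735 [569.3062 276.803 ] [0.5602 0.1634 0.1977]
0.03 0.005 0.0765 [574.7523 281.0422] [0.5602 0.1634 0.2007]
0.036 -0.005 0.0735 [578.7658 299.1184] [0.5657 0.1531 0.1977]
0.036 -0.005 0.0765 [584.2849 303.7325] [0.5657 0.1531 0.2007]
0.036 0 0.0735 [581.8095 288.1002] [0.566  0.158  0.1977]
0.036 0 0.0765 [587.4599 292.5323] [0.566  0.158  0.2007]
0.036 0.005 0.0735 [584.9251 276.8218] [0.5662 0.163  0.1977]
0.036 0.005 0.0765 [590.7116 281.0616] [0.5662 0.163  0.2007]
0.04 -0.005 0.0735 [588.9384 299.131 ] [0.5697 0.1528 0.1977]
0.04 -0.005 0.0765 [594.674  303.7455] [0.5697 0.1528 0.2007]
0.04 0 0.0735 [592.1009 288.1128] [0.57   0.1578 0.1977]
0.04 0 0.0765 [597.973  292.5452] [0.57   0.1578 0.2007]
0.04 0.005 0.0735 [595.3381 276.8344] [0.5702 0.1628 0.1977]
0.04 0.005 0.0765 [601.3516 281.0745] [0.5702 0.1628 0.2007]
pivot [0.5682 0.1621 0.337 ] loop ends [0.5703 0.1825 0.2   ] [0.5682 0.1391 0.2   ] signends [0.5743 0.2055 0.31  ] [0.5695 0.1155 0.31  ]
```

Run:
```python
from h import *
np.set_printoptions(precision=1,suppress=True)
w=optics.camera_params('wrist');sd=optics.camera_params('side')
for L in ([.567,.182,.2],[.568,.162,.2],[.569,.142,.2],[.567,.182,.254],[.569,.142,.254],[.567,.182,.23],[.569,.142,.23]): 
  q=proj(w,np.array(L));print(L,q,'z8',(q-[420,200])*[3.5,3],'z6',(proj(sd,np.array(L))+.4-[280,120])*6)
im=cv2.imread('pics/side0.png');cv2.imwrite('pics/z9.png',cv2.resize(im[170:215,290:335],None,fx=13,fy=13,interpolation=cv2.INTER_CUBIC))
```

```text
[0.567, 0.182, 0.2] [601.7 234.1] z8 [635.8 102.3] z6 [188.7 515. ]
[0.568, 0.162, 0.2] [593.5 282.2] z8 [607.4 246.7] z6 [193.  487.2]
[0.569, 0.142, 0.2] [586.2 326. ] z8 [581.5 378.1] z6 [197.1 460.5]
[0.567, 0.182, 0.254] [796.9 339.1] z8 [1319.1  417.3] z6 [185.9 380.5]
[0.569, 0.142, 0.254] [743.9 470.2] z8 [1133.7  810.5] z6 [194.7 330.1]
[0.567, 0.182, 0.23] [684.6 278.7] z8 [926.2 236.1] z6 [187.1 441.4]
[0.569, 0.142, 0.23] [655.6 389.4] z8 [824.5 568.3] z6 [195.8 389.1]
```

View pics/z9.png

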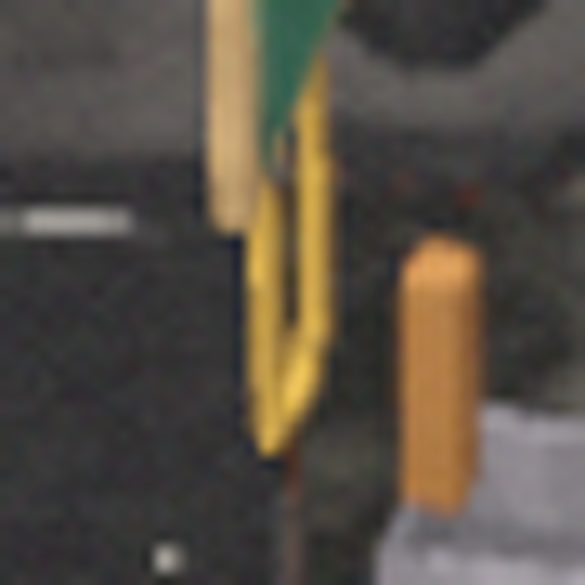

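The three cameras agree on the loop at (0.568, 0.162, 0.200). In the wrist view the bottom wire is a shallow V with its middle at (592,283). The hook tip clears the wire by about 6 mm, so I'll go forward through the loop.

Emit:
{"method": "step_arm", "body": {"commands": [[-0.0015,0.001,0.006,0],[-0.0015,0.0025,0.014,0],[-0.0015,0.0025,0.022,0],[-0.0015,0.0025,0.03,0],[-0.0015,0.0025,0.036,0],[-0.0015,0.0025,0.038,0],[-0.0015,0.0025,0.038,0]]}}

```text
t: 5.15
tcp_pos: [0.5029, 0.1605, 0.175]
tool_rot: [0.018, 0.707, -0.019, 0.707]
force: [-0.7, 0.8, -1.9]
finger_gap: 0.171
```

Run:
```python
from h import *
np.set_printoptions(precision=4,suppress=True)
im2,s=snap('side','s6.png')
B=lambda i:cv2.cvtColor(i,cv2.COLOR_RGB2BGR)
cv2.imwrite('pics/za.png',cv2.resize(B(im2)[130:210,290:370],None,fx=7,fy=7,interpolation=cv2.INTER_CUBIC))
im,w=snap('wrist','w6.png')
cv2.imwrite('pics/zb.png',cv2.resize(B(im)[200:400,400:620],None,fx=3.5,fy=3,interpolation=cv2.INTER_CUBIC))
plan([.5019,.1622,.175],-.0526)
```

```text
t 5.25 tcp [0.5016 0.1606 0.175 ] F [-0.21 -0.28 -1.16] gap 0.172 yaw -0.0526 tiltx [-0.0021 -0.0017 -1.    ]
shift [-0.      0.0016  0.0002] turn -0.0
```

View pics/za.png

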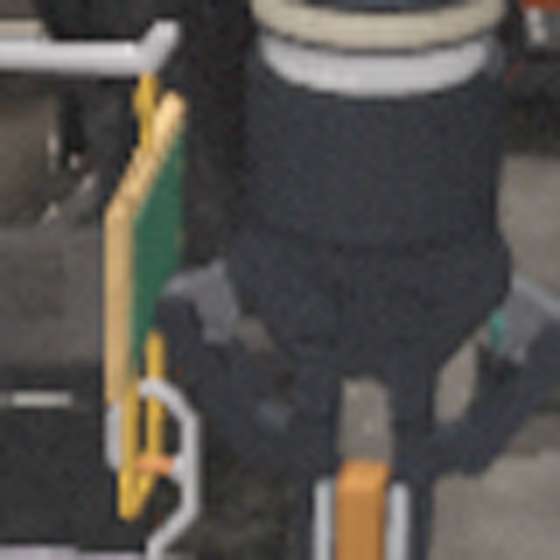

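View pics/zb.png

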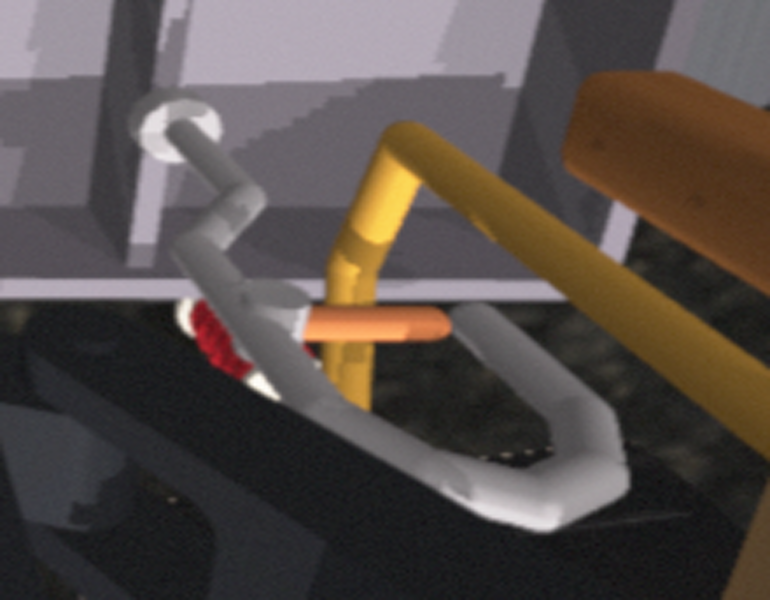

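The loop wire now sits under the gate, which is visible at (375,323) in the zoom. I'll shift back 2 mm for clearance and y +1.5 mm, then press down stepwise.

Emit:
{"method": "step_arm", "body": {"commands": [[0,0.0015,-0.0015,0],[0,0.0015,-0.0015,0],[0.002,0.0015,-0.0015,0],[0.004,0.0015,-0.0015,0],[0.006,0.0015,-0.0015,0],[0.008,0.0015,-0.0015,0],[0.01,0.0015,-0.0015,0],[0.01,0.0015,-0.0015,0]]}}

```text
t: 5.92
tcp_pos: [0.5005, 0.1622, 0.1649]
tool_rot: [0.018, 0.707, -0.019, 0.706]
force: [0.9, 0.3, 1.7]
finger_gap: 0.174
```

Emit:
{"method": "step_arm", "body": {"commands": [[0.0025,0,0,0],[0.005,0,0,0],[0.0075,0,0,0],[0.01,0,0,0],[0.0125,0,0,0],[0.015,0,0,0],[0.015,0,0,0]]}}

```text
t: 6.5
tcp_pos: [0.5, 0.1621, 0.1493]
tool_rot: [0.018, 0.708, -0.019, 0.706]
force: [-1.1, 0.3, 0.4]
finger_gap: 0.172
```

Run:
```python
from h import *
np.set_printoptions(precision=4,suppress=True)
im2,s=snap('side','s7.png')
B=lambda i:cv2.cvtColor(i,cv2.COLOR_RGB2BGR)
cv2.imwrite('pics/za1.png',cv2.resize(B(im2)[130:220,220:370],None,fx=5,fy=5,interpolation=cv2.INTER_CUBIC))
im,w=snap('wrist','w7.png')
cv2.imwrite('pics/zb1.png',cv2.resize(B(im)[200:400,400:620],None,fx=3.5,fy=3,interpolation=cv2.INTER_CUBIC))
plan([.5,.1622,.175],-.0526)
```

```text
t 6.6 tcp [0.5002 0.1621 0.1496] F [0.69 0.41 1.06] gap 0.173 yaw -0.0526 tiltx [-0.0022 -0.0017 -1.    ]
shift [-0.0254  0.     -0.0003] turn -0.0
```

View pics/za1.png

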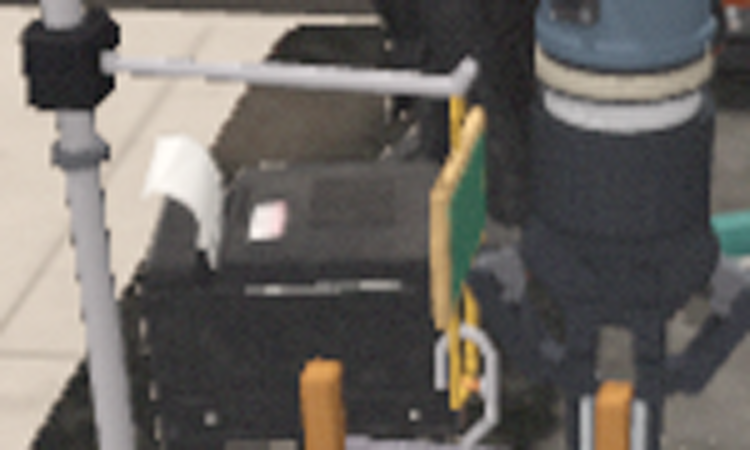

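View pics/zb1.png

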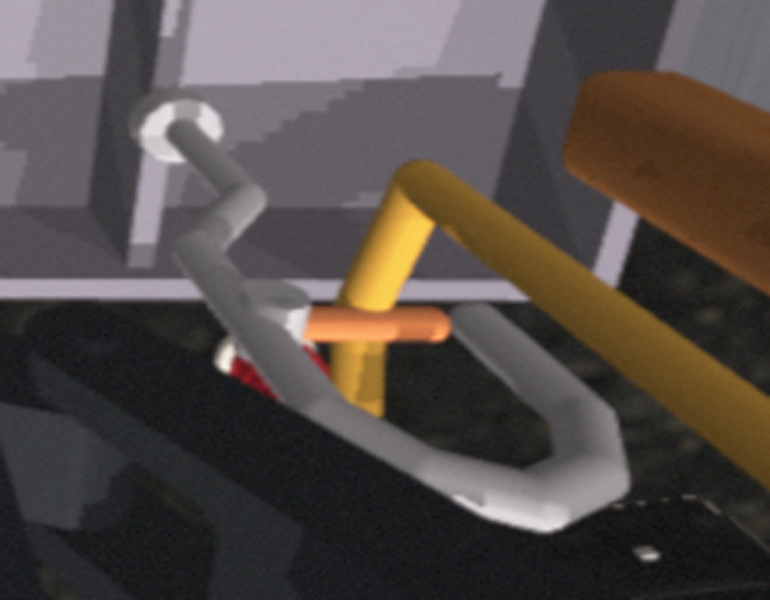

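The gate is still shut with the wire bearing on it, and the collar is sliding at about 3 N. I'll continue down.

Emit:
{"method": "step_arm", "body": {"commands": [[0.0025,0,0,0],[0.005,0,0,0],[0.0075,0,0,0],[0.01,0,0,0],[0.0125,0,0,0],[0.015,0,0,0],[0.0175,0,0,0],[0.0175,0,0,0]]}}

```text
t: 7.27
tcp_pos: [0.4998, 0.1621, 0.1315]
tool_rot: [0.018, 0.708, -0.019, 0.706]
force: [0.4, 0.9, 0.2]
finger_gap: 0.173
```

Emit:
{"method": "step_arm", "body": {"commands": [[0.0025,0,0,0],[0.005,0,0,0],[0.0075,0,0,0],[0.01,0,0,0],[0.0125,0,0,0],[0.0125,0,0,0]]}}

```text
t: 7.77
tcp_pos: [0.4994, 0.1619, 0.1186]
tool_rot: [0.018, 0.708, -0.019, 0.705]
force: [-0.2, 0.6, 2.2]
finger_gap: 0.178
```

```bash
cat > look.py <<'E'
from h import *
import sys
n=sys.argv[1]
np.set_printoptions(precision=4,suppress=True)
B=lambda i:cv2.cvtColor(i,cv2.COLOR_RGB2BGR)
im2,s=snap('side','s%s.png'%n); im,w=snap('wrist','w%s.png'%n)
a=cv2.resize(B(im2)[130:240,220:340],None,fx=4,fy=4,interpolation=cv2.INTER_CUBIC)
b=cv2.resize(B(im)[200:400,420:580],None,fx=2.2,fy=2.2,interpolation=cv2.INTER_CUBIC)[:440,:318]
cv2.imwrite('pics/c%s.png'%n,np.hstack([a,b]))
plan([.5,.1622,.175],-.0526)
E
python3 look.py 8
```

```text
t 7.87 tcp [0.4993 0.162  0.1188] F [0.13 0.01 2.93] gap 0.174 yaw -0.0526 tiltx [-0.0045 -0.0019 -1.    ]
shift [-0.0562  0.0001  0.0004] turn -0.0
```

View pics/c8.png

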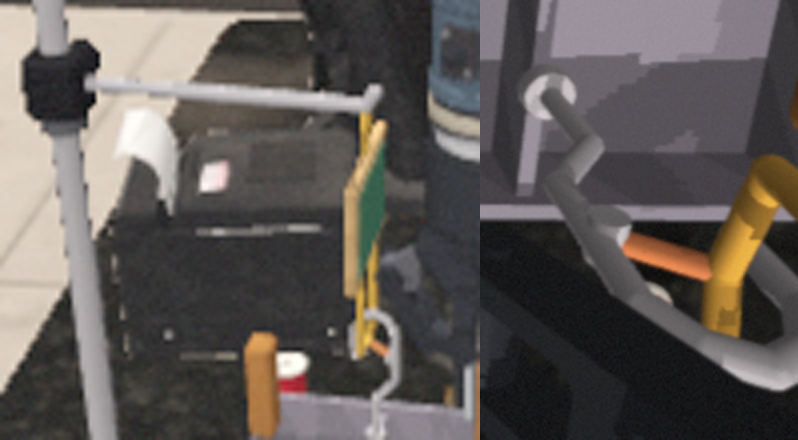

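The collar is on its stop and the gate is partly open, with the wire at the gate's end. The force is about 4.5 N. I'll use small steps from here.

Emit:
{"method": "step_arm", "body": {"commands": [[0.001,0,0,0],[0.002,0,0,0],[0.003,0,0,0],[0.004,0,0,0],[0.004,0,0,0]]}}

```text
t: 8.28
tcp_pos: [0.4986, 0.1619, 0.1143]
tool_rot: [0.018, 0.709, -0.019, 0.705]
force: [-0.5, 0.8, -1.4]
finger_gap: 0.17
```

```bash
python3 look.py 9
```

```text
t 8.38 tcp [0.498  0.1618 0.114 ] F [-0.12 -0.45 -1.77] gap 0.171 yaw -0.0527 tiltx [-0.0078 -0.0022 -1.    ]
shift [-0.0611  0.0003  0.0015] turn -0.0001
```

View pics/c9.png

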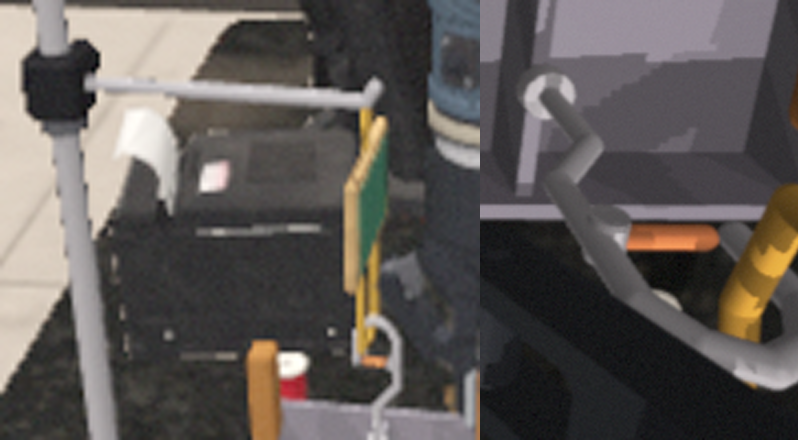

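It snapped: the force fell back to −1.7 N (the tray's own weight), and the gate is shut below the wire. I'll lower the tray until the loop takes the weight.

Emit:
{"method": "step_arm", "body": {"commands": [[0.0015,0,0,0],[0.003,0,0,0],[0.0045,0,0,0],[0.006,0,0,0],[0.0075,0,0,0],[0.0085,0,0,0],[0.0085,0,0,0]]}}

```text
t: 8.97
tcp_pos: [0.4985, 0.1618, 0.1056]
tool_rot: [0.018, 0.709, -0.019, 0.705]
force: [0.1, -0.7, 1.4]
finger_gap: 0.175
```

```bash
python3 look.py 10
```

```text
t 9.07 tcp [0.4984 0.1619 0.1057] F [ 0.87 -0.46  1.82] gap 0.17 yaw -0.0527 tiltx [-0.0068 -0.0021 -1.    ]
shift [-0.0693  0.0003  0.0012] turn -0.0001
```

View pics/c10.png

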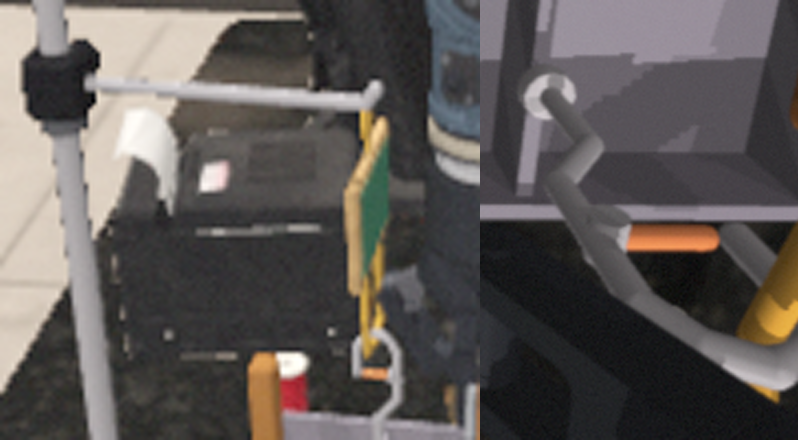

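The loop now bears about 3.3 N and is in the seat. I'll ease up about 1 mm, centre by +3 mm, then open the jaws a little.

Emit:
{"method": "step_arm", "body": {"commands": [[-0.0005,0,0.001,0],[-0.001,0,0.002,0],[-0.001,0,0.003,0],[-0.001,0,0.003,0],[-0.001,0,0.003,0]]}}

```text
t: 9.48
tcp_pos: [0.5014, 0.1617, 0.1067]
tool_rot: [0.018, 0.709, -0.019, 0.704]
force: [-0.5, -0.0, 0.4]
finger_gap: 0.173
```

```bash
python3 look.py 11; python3 -c "
import cv2;cv2.imwrite('pics/s11z.png',cv2.resize(cv2.imread('pics/s11.png')[140:240,280:380],None,fx=6,fy=6,interpolation=cv2.INTER_CUBIC))"
```

```text
t 9.58 tcp [0.5013 0.1617 0.1067] F [0.98 0.4  0.89] gap 0.173 yaw -0.0528 tiltx [-0.007  -0.0021 -1.    ]
shift [-0.0683  0.0003 -0.0018] turn -0.0001
```

View pics/s11z.png

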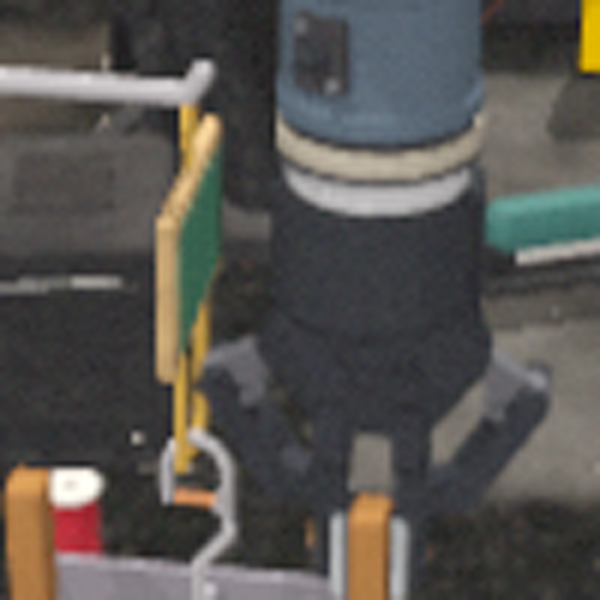

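Gap between the gripper knuckle (205) and the loop (190) is about 4 mm, so I'll open only slightly while backing off.

Emit:
{"method": "step_arm", "body": {"commands": [[-0.0005,0,0,0],[-0.0005,0,0,0],[-0.0005,0,0,0]], "jaw": 0.021}}

```text
t: 9.83
tcp_pos: [0.5011, 0.1617, 0.1071]
tool_rot: [0.018, 0.709, -0.019, 0.704]
force: [0.5, -0.4, 0.2]
finger_gap: 0.244
```

```bash
python3 look.py 12; python3 -c "
import cv2;cv2.imwrite('pics/s12z.png',cv2.resize(cv2.imread('pics/s12.png')[140:240,280:380],None,fx=6,fy=6,interpolation=cv2.INTER_CUBIC))"
```

```text
t 9.93 tcp [0.5012 0.1617 0.1071] F [ 0.03 -0.53  0.16] gap 0.245 yaw -0.0527 tiltx [-0.0072 -0.0022 -1.    ]
shift [-0.0679  0.0003 -0.0017] turn -0.0001
```

View pics/s12z.png

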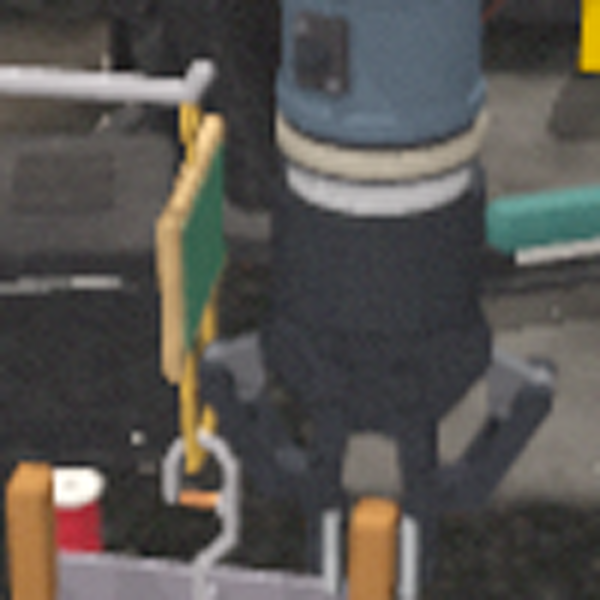

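View pics/w12.png

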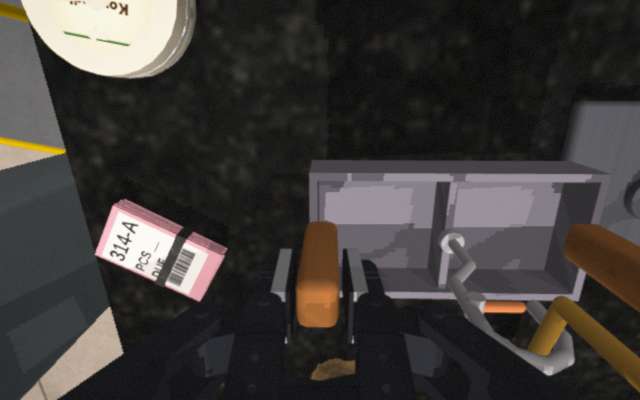

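The tray hangs free. The wrist view shows the grip (298–338) with small gaps to both pads (290, 345). I'll open a bit more and move back slightly.

Emit:
{"method": "step_arm", "body": {"commands": [[0,0,-0.001,0],[0,0,-0.002,0],[0,0,-0.003,0],[0,0,-0.003,0]], "jaw": 0.03}}

```text
t: 10.27
tcp_pos: [0.4977, 0.1619, 0.1071]
tool_rot: [0.018, 0.71, -0.019, 0.704]
force: [0.0, -0.1, -0.5]
finger_gap: 0.353
```

```bash
python3 look.py 13; python3 -c "
import cv2,numpy as np;a=cv2.resize(cv2.imread('pics/s13.png')[140:240,290:370],None,fx=5,fy=5,interpolation=cv2.INTER_CUBIC);b=cv2.imread('pics/w13.png')[100:400,250:640];b=cv2.resize(b,(390,500));cv2.imwrite('pics/d13.png',np.hstack([a,b]))"
```

```text
t 10.37 tcp [0.4981 0.1619 0.1071] F [-0.08 -0.5  -0.04] gap 0.348 yaw -0.0527 tiltx [-0.0073 -0.0022 -1.    ]
shift [-0.0679  0.0003  0.0014] turn -0.0001
```

View pics/d13.png

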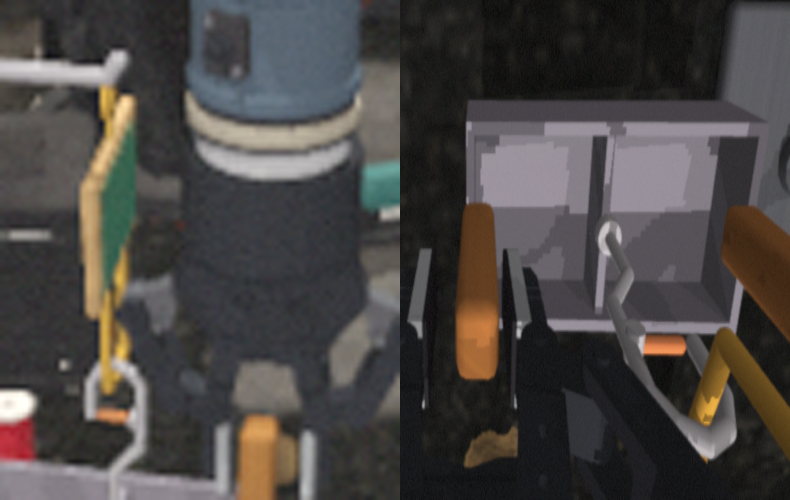

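Both pads are clear, about 2 mm and 7 mm from the grip. I'll slide out sideways along −y.

Emit:
{"method": "step_arm", "body": {"commands": [[0,-0.005,0.0005,0],[0,-0.012,0.0005,0],[0,-0.02,0.0005,0],[0,-0.03,0.0005,0],[0,-0.042,0,0],[0,-0.055,-0.003,0],[0,-0.07,-0.006,0],[0,-0.085,-0.01,0]]}}

```text
t: 11.03
tcp_pos: [0.4835, 0.0758, 0.1075]
tool_rot: [0.018, 0.709, -0.02, 0.704]
force: [0.9, -0.6, -0.3]
finger_gap: 0.358
```

```bash
python3 look.py 14; python3 -c "
import cv2,numpy as np;a=cv2.resize(cv2.imread('pics/s14.png')[140:240,280:380],None,fx=5,fy=5,interpolation=cv2.INTER_CUBIC);cv2.imwrite('pics/d14.png',a)"
```

```text
t 11.13 tcp [0.4827 0.0751 0.1073] F [0.61 0.34 0.24] gap 0.349 yaw -0.056 tiltx [-0.0088 -0.0024 -1.    ]
shift [-0.068   0.0878  0.0118] turn -0.0034
```

View pics/d14.png

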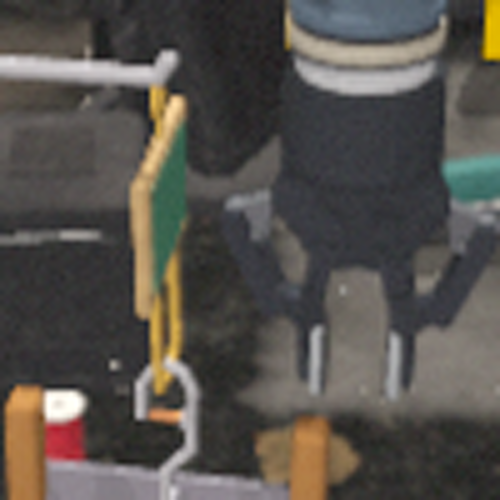

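The tray hangs on the loop with the gate shut, and the gripper is clear. I'll back off and let it settle.

Emit:
{"method": "step_arm", "body": {"commands": [[0,-0.02,-0.01,0],[-0.01,-0.04,-0.02,0],[-0.02,-0.06,-0.03,0],[-0.03,-0.08,-0.04,0],[-0.03,-0.08,-0.04,0],[-0.03,-0.08,-0.04,0],[-0.03,-0.08,-0.04,0],[-0.03,-0.08,-0.04,0]]}}

```text
t: 11.8
tcp_pos: [0.439, -0.0019, 0.1377]
tool_rot: [0.019, 0.71, -0.02, 0.704]
force: [0.1, 0.2, 0.2]
finger_gap: 0.351
```

Emit:
{"method": "step_arm", "body": {"commands": [[0,0,0,0],[0,0,0,0],[0,0,0,0],[0,0,0,0],[0,0,0,0],[0,0,0,0],[0,0,0,0],[0,0,0,0]]}}

```text
t: 12.47
tcp_pos: [0.4389, -0.0019, 0.1377]
tool_rot: [0.019, 0.71, -0.02, 0.704]
force: [0.3, -0.1, -0.5]
finger_gap: 0.352
```

Emit:
{"method": "step_arm", "body": {"commands": [[0,0,0,0],[0,0,0,0],[0,0,0,0],[0,0,0,0],[0,0,0,0],[0,0,0,0],[0,0,0,0],[0,0,0,0]]}}

```text
t: 13.13
tcp_pos: [0.439, -0.0019, 0.1377]
tool_rot: [0.019, 0.71, -0.02, 0.704]
force: [0.1, 0.0, -0.4]
finger_gap: 0.352
```

Run:
```python
from h import *
B=lambda i:cv2.cvtColor(i,cv2.COLOR_RGB2BGR)
f=[]
for k in range(8): f.append(snap('side','e%d.png'%k)[0].astype(int))
for k in range(1,8): d=np.abs(f[k]-f[0]).max(2)[150:260,290:380]; print((d>40).sum(),end=' ')
t,_=snap('top','tend.png')
a=cv2.resize(B(f[0].astype(np.uint8))[140:250,280:380],None,fx=4,fy=4,interpolation=cv2.INTER_CUBIC)
b=cv2.resize(B(t)[140:250,230:320],None,fx=4,fy=4,interpolation=cv2.INTER_CUBIC)
cv2.imwrite('pics/end.png',np.hstack([a,b])); plan([.5,.16,.1],-.05)
```

```text
0 6 13 57 99 163 205 t 13.58 tcp [ 0.439  -0.0019  0.1377] F [-0.58 -0.47 -0.23] gap 0.353 yaw -0.0554 tiltx [-0.0087 -0.0022 -1.    ]
shift [0.0368 0.1652 0.0523] turn -0.0054
```

View pics/end.png

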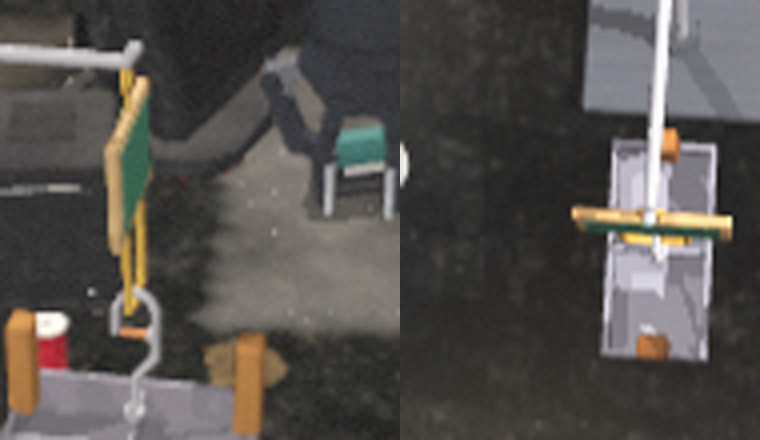

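View pics/e7.png

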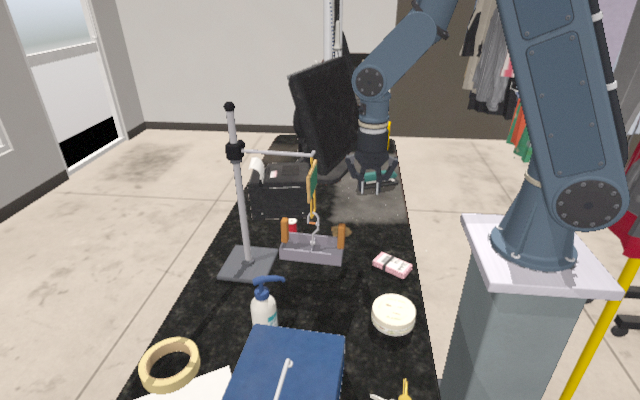

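It hangs, but something is still moving slightly (the frame difference grows over 0.35 s). I'll measure the swing with template matching and wait.

```bash
cat > sw.py <<'E'
from h import *
import sys
ref=cv2.imread('pics/e0.png')
out=[]
N=int(sys.argv[1])
def shift(im,box):
    x,y,w,h=box; a=cv2.cvtColor(ref[y:y+h,x:x+w],cv2.COLOR_BGR2GRAY).astype(np.float32); b=cv2.cvtColor(im[y:y+h,x:x+w],cv2.COLOR_BGR2GRAY).astype(np.float32)
    return np.array(cv2.phaseCorrelate(a,b,cv2.createHanningWindow((w,h),cv2.CV_32F))[0])
for k in range(N):
    s=telemetry.sense()['t'];im=cv2.cvtColor(optics.snapshot('side'),cv2.COLOR_RGB2BGR)
    print(round(s,2),*[np.round(shift(im,b),2) for b in [(274,212,22,34),(330,218,22,34),(300,208,24,24),(300,160,24,40)]])
cv2.imwrite('pics/swl.png',im)
E
python3 sw.py 20
```

```text
13.58 [-0.94 -0.26] [-0.6   0.04] [-0.95 -0.22] [-0.27 -0.12]
13.63 [-0.87 -0.21] [-0.59  0.16] [-0.91 -0.09] [-0.43 -0.16]
13.68 [-0.78 -0.19] [-0.52 -0.08] [-0.68 -0.1 ] [-0.27 -0.25]
13.73 [-0.81 -0.19] [-0.55 -0.  ] [-0.62 -0.11] [-0.29 -0.22]
13.78 [-0.73  0.04] [-0.51  0.12] [-0.66 -0.01] [-0.26 -0.11]
13.83 [-0.6  -0.06] [-0.15 -0.06] [-0.49  0.03] [-0.22  0.06]
13.88 [-0.5  -0.05] [-0.2   0.02] [-0.44 -0.05] [-0.1  -0.07]
13.93 [-0.38  0.07] [-0.09  0.06] [-0.46 -0.05] [-0.05  0.  ]
13.98 [-0.13  0.08] [0.05 0.1 ] [-0.09 -0.  ] [-0.05 -0.08]
14.03 [-0.03  0.13] [ 0.05 -0.04] [-0.07 -0.09] [ 0.07 -0.1 ]
14.08 [-0.16 -0.01] [0.06 0.07] [-0.1   0.01] [-0.1  -0.19]
14.13 [-0.2  -0.05] [0.17 0.17] [-0.29 -0.11] [-0.09  0.04]
14.18 [-0.39 -0.04] [-0.24  0.01] [-0.43 -0.08] [-0.1  -0.08]
14.23 [-0.5   0.01] [-0.29 -0.17] [-0.56 -0.02] [-0.06 -0.17]
14.28 [-0.56 -0.  ] [-0.36 -0.06] [-0.52 -0.25] [-0.19 -0.05]
14.33 [-0.65 -0.12] [-0.49 -0.08] [-0.47 -0.24] [-0.38 -0.03]
14.38 [-0.76 -0.11] [-0.47  0.19] [-0.59 -0.05] [-0.19 -0.15]
14.43 [-0.88 -0.14] [-0.5   0.16] [-0.67 -0.1 ] [-0.29 -0.05]
14.48 [-0.84 -0.22] [-0.63  0.1 ] [-0.72 -0.02] [-0.22 -0.09]
14.53 [-0.86 -0.19] [-0.71  0.35] [-0.68 -0.06] [-0.36 -0.2 ]
```

Emit:
{"method": "step_arm", "body": {"commands": [[0,0,0,0],[0,0,0,0],[0,0,0,0],[0,0,0,0],[0,0,0,0],[0,0,0,0],[0,0,0,0],[0,0,0,0]]}}

```text
t: 15.25
tcp_pos: [0.4389, -0.002, 0.1377]
tool_rot: [0.019, 0.71, -0.02, 0.704]
force: [-0.4, -0.9, 0.2]
finger_gap: 0.353
```

Emit:
{"method": "step_arm", "body": {"commands": [[0,0,0,0],[0,0,0,0],[0,0,0,0],[0,0,0,0],[0,0,0,0],[0,0,0,0],[0,0,0,0],[0,0,0,0]]}}

```text
t: 15.92
tcp_pos: [0.439, -0.0019, 0.1377]
tool_rot: [0.019, 0.71, -0.02, 0.704]
force: [-1.0, 0.1, -0.3]
finger_gap: 0.356
```

Emit:
{"method": "step_arm", "body": {"commands": [[0,0,0,0],[0,0,0,0],[0,0,0,0],[0,0,0,0],[0,0,0,0],[0,0,0,0],[0,0,0,0],[0,0,0,0]]}}

```text
t: 16.58
tcp_pos: [0.439, -0.002, 0.1377]
tool_rot: [0.019, 0.71, -0.02, 0.704]
force: [0.3, -0.5, 0.1]
finger_gap: 0.35
```

```bash
python3 sw.py 16 | awk '{print $1,$2,$3,$4,$5}'
python3 - <<'E'
from h import *
np.set_printoptions(precision=4,suppress=True)
s=optics.camera_params('side')
def ony(uv,y):
    d=R.from_quat(s['attitude']).as_matrix()@np.linalg.inv(s['mtx'])@np.array([*uv,1]); return s['origin']+d*(y-s['origin'][1])/d[1]
im=cv2.imread('pics/swl.png'); cv2.imwrite('pics/fin.png',cv2.resize(im[195:275,270:355],None,fx=8,fy=7,interpolation=cv2.INTER_CUBIC))
r=ony((280+22/4-.4,140+312/4-.4),.158);f=ony((280+251/4-.4,140+337/4-.4),.165);print(r,f,(r-f)[2]/np.linalg.norm(r-f),np.linalg.norm(r-f))
E
```

```text
16.58 [-0.78 -0.03] [-0.69 -0.13]
16.63 [-0.61 -0.01] [-0.44 -0.
16.68 [-0.5 0.03] [-0.42 0.02]
16.73 [-0.34 -0.02] [-0.46 -0.06]
16.78 [-0.41 -0.13] [-0.15 0.03]
16.83 [-0.41 -0. ] [-0.09
16.88 [-0.41 -0.06] [-0.45 0.06]
16.93 [-0.39 0.03] [-0.15 0.
16.98 [-0.49 0.08] [-0.24 -0.01]
17.03 [-0.7 -0.08] [-0.11 -0.03]
17.08 [-0.54 0.02] [-0.51 -0.02]
17.13 [-0.71 0.01] [-0.51 0.05]
17.18 [-0.81 -0.23] [-0.67 -0.04]
17.23 [-0.74 -0.28] [-0.67 -0.05]
17.28 [-0.73 -0.15] [-0.67 -0.08]
17.33 [-0.68 -0.16] [-0.7 -0.09]
[0.6307 0.158  0.15  ] [0.4995 0.165  0.146 ] 0.030779916219369916 0.13147615676046182
```

View pics/fin.png

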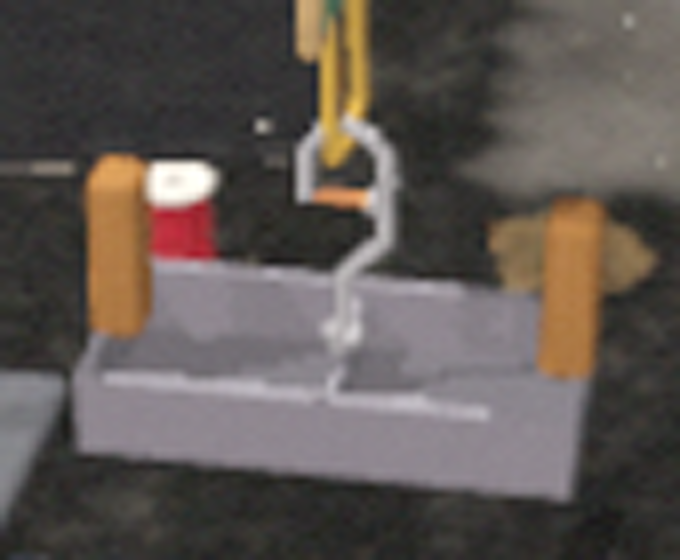

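Here the loop sits in the hook's crown with the gate shut at zoomed (340,197). Tilt is about 0.03 rad, the underside is about 58 mm above the counter, and the swing is about 0.5 mm (a few mm/s). Handing in.

```bash
python3 -c "
from h import *
print(manip.sign_off())"
```

```text
the job is handed in; nothing more can be done
None
```

The tray is hanging from the loop below the sign and the job is handed in; the system gave no verdict.

I gripped the front wooden grip, passed the rear grip under the loop, then raised the tray and moved it forward so the hook went through. Pressing down slid the collar to its stop. The gate then opened at a measured 4.5 N, and the snap showed as the force dropping back to the tray's own weight. I lowered the tray until the loop took the load, opened the jaws slightly, slid out sideways and waited for the swing to die down.

**Last checks from the camera views:**
- **Seat and gate:** the loop wire lies in the crown of the hook and the gate is shut behind it.
- **Level and height:** the tray tilts about 0.03 rad, and its underside is roughly 58 mm above the counter.
- **Movement:** a leftover swing of about 0.5 mm, a few mm/s, so nearly still.
- **Stand's arm:** I could not read its bend directly. From the forces I estimate about 3–4 mm at the tip, against the 10 mm limit.
- **Surroundings:** the pot, tags, bottle and reel look unmoved, though I did not re-measure them. The gripper is clear of everything.

**Disagreements:** the top and side cameras differed by about 1 pixel (2–3 mm). My first y for the loop was about 2.5 mm off, and I corrected it from the top and wrist views before going in.

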